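# Lock the tube carriage at the reading head and hold a sample down on its sprung plunger

### The arm

A 7-joint arm with a two-finger parallel gripper is mounted at the origin on a cart in front of the work surface, level with it; the furniture and walls round the work are solid. World frame = base frame: x ahead of the robot, y to its left, z up, the work surface at z = 0. Lengths are in m, angles in rad, forces in N, time in s.
With the tool pointing down it reaches from about 0.425 to 0.875 m from the base axis. Payload 8.4 kg.
Tool frame: the origin (TCP) lies on the centre line of the jaws, within the pads' length; the fingertips stand 17 mm ahead of it and the grasp point (between the pads) lies 2 mm behind it; z points along the fingers, y is the line along which they close (so a half turn about z gives the same grasp; the last joint's range is limited). The gripper opens to 85 mm and grips with 20 to 120 N. Pads are 22 mm wide; open, the fingers measure 114 mm over their backs; the gripper's body (76 mm by 85 mm) begins 54 mm behind the grasp point. The pads swing forward as they close: fully open they stand 13 mm farther back than shut.
Start: joints at [1.094, 0.333, 0.04, 1.465, -0.013, 1.343, -0.059], TCP at [0.24, -0.604, 0.213] pointing down, gripper open.
Joint ranges: [-2.58, 2.58], [-0.38, 2.09], [-1.3, 1.39], [0.25, 2.4], [-1.5, 4.64], [0.08, 2.09], [-2.65, 2.65]. Speed limits (rad/s): [2.22, 2.22, 2.79, 2.79, 3.14, 3.14, 3.14].

### API

Orientations are given as a rotation vector (axis times angle).
In Python, from workcell import * gives the robot as it stands.
- The arm moves only by the tool apply_moves, never from a script. Its argument "deltas" is a list of rows, each an object of numbers: "x", "y", "z": the shift along the tool's x, y, z as a fraction of full scale; "wx", "wy", "wz": the turn, a rotation vector about the tool's x, y, z as a fraction of full scale. A call has 1 to 12 rows; each row is the pose to reach, as a shift and turn from the pose commanded when the call began, along the tool's axes at that moment; what a row does not reach only later rows make up. Full scale, the value 1, is 40 cm for a shift and 60 degrees for a turn. A row lasts 1/10 s, in which the tool goes at most 50 mm and 8.59 degrees, less where a joint would pass 70% of its speed; a pose out of reach is approached as far as the arm can. A call with a number of a shift or a turn outside -1 to 1 is refused whole. A call with a gripper value outside its range is refused whole. "fingers" is the gripper command: -1 is shut, 1 is fully open, values between are in proportion, set as the call begins (left out, the last holds). The fingers move at their own pace and stop on an object; "squeeze" is the grip in N (left out, the last holds). Time passes only in rows, so rows that repeat a pose let the fingers close. It gives the time, the measured TCP pose, the force, the opening and the grip force at its end, in the units of the state.
- state(): the state, without advancing time (a new reading comes with each control period).
- capture(name): name is "side" or "top" or "wrist"; returns (picture, depth): 384x512x3 uint8, red, green, blue; 384x512 float32, m along the optical axis (not along the pixel's ray), 0 where there is no reading.
- camera_info(name): a dict with "fovy" (degrees; the focal length in pixels is half the picture's height over the tangent of half this angle, whatever the lens; pixels are square), "cx", "cy" (the principal point, pixels), "xyz" and "attitude" of the camera in the world. Camera axes: x right, y down, z forward; pixel columns grow to the right and rows downward; lengths in m; the calibration is good to about 2 mm. A picture is of the moment at which its call begins: read the wrist's pose just before it. camera_info takes no time and is no camera call; for the wrist camera it gives the pose at the moment of the call.
- hand_in(): hands the job in; it is judged then, once.
Trained networks look in the newest picture that a camera, given by its name, has taken for a name from the list of things; names that differ only in an ending like _2 or _b are one class to them, and where a whole thing is asked for, a point or a joint stands for the part that bears it (a point fixed in the world has none). Each returns a list of dicts, best first, with "confidence" (0 to 1); they miss things now and then, are a little off and sometimes report something else, mostly with a low value. They report only what shows in the picture. A call takes as long as a camera call.
- outline_of(camera, target): "pixels" (384x512 bool, what is visible of it) and "rect" ([left, top, right, bottom] in pixels, round what is visible of it).
The state is a dict: "time": time; "q": joint angles; "joint_velocities": joint speeds; "effort": joint torques, N m; "eef_pos": TCP position; "orientation": TCP orientation; "force": force on the tool from outside, world axes, zero at the start; "torque": the same for the moment, N m; "gripper_width": opening from 0.0 (shut) to 1.0 (fully open); "grip_force": force on a finger pad.
Only numpy, scipy, OpenCV 4.12 (cv2) and the standard library are available. Lean on these libraries where they do the work, as an engineer would, in place of code of your own. Each camera call takes 0.05 s, during which the arm holds its last target. There are 200 camera calls.

### The job

Set up a tube reading on the rail: swing the carriage's red-knobbed clamp lever out to free it, slide the carriage along until its pointer stands within the green band on the reading head's tab, and swing the lever fully back to lock it there. Then take the tube with the orange cap insert from the wooden rack, lower it into the carriage's tube well and press it down against the sprung plunger, firmly but without forcing it, until it meets the hard stop; keep holding it down, for the reading is taken like that, and let the program finish while the arm is still holding it there. Leave the other tubes, the beaker, the label roll and the petri dish alone.

Things in the scene. Friction and masses are not known exactly. Their poses are not given: they have to be found in the camera images.
- rail: Aluminium guide rail lying on the bench, fixed, 100 x 340 x 26 mm; origin at its middle at bench height. Its y axis is the rail's length and the carriage's direction of travel (rail yaw varies by up to 0.15 rad); its -x side faces the robot. A steel stop 38 mm high stands at each end.
- carriage (a joint): Travel of the black carriage along the rail's +y, m, 0 to 0.20; starts between 0 and 0.05. It drags with about 2.5 N when free; with the lever locked a brake holds it (a 15 N push does not move it). The carriage is 80 x 76 mm, its top 44 mm above the bench. Slide it by the tube well, which can be gripped across 38 mm.
- pointer (a point): Tip of the white pointer with a red line, at the middle of the carriage's front edge, 36 mm above the bench. Axes as the rail's.
- band (a point): Middle of the 10 mm wide green band on the white tab (30 mm wide) in front of the rail, 31 mm above the bench; the tab belongs to the reading head and stays fixed. Axes as the rail's. The pointer must stand within the band's width along the rail (pointer and band differ by less than 5 mm along y). Always in the carriage's +y direction, 50 to 170 mm from where it starts.
- lever (a joint): Clamp lever, rad: 0 = locked (arm along the rail's +y), 1.2 = free, at its stop (arm swung out to the front, -x; anticlockwise seen from above). Starts at 0 to 0.06. The brake lets go beyond about 0.6 rad and bites ever harder below that. It stays where it is left; about 1 N at the knob turns it.
- lever_knob (a point): Middle of the upright red grip knob at the lever's end: 17 mm across, 34 mm tall, from 58 to 92 mm above the bench (point at 75 mm), 75 mm from the pivot; the lever's arm (10 mm wide) is below it, top 59 mm above the bench.
- lever_pivot (a point): The lever's vertical pivot axis, on the carriage; height 75 mm like the knob's point. Moves with the carriage.
- well_mouth (a point): Centre of the tube well's mouth, on its vertical axis, 100 mm above the bench. The well is an aluminium cylinder 38 mm across standing on the carriage (44 to 100 mm high), with a funnel at the mouth (27 mm wide at the top) leading within 10 mm into a bore about 16 mm wide. The brass plunger's face waits 42 mm below the mouth at rest.
- plunger (a joint): Travel of the sprung plunger, m: 0 = up, 0.012 = pressed down against its hard stop. Spring 3 N at the start of travel, 6 N at the stop; it lifts the tube again when let go. At the stop the tube's foot is 54 mm below the well's mouth and its cap stands clear above the mouth.
- rack: Wooden tube rack, 233 (its x) x 60 x 78 mm high, fixed; origin at the middle of its underside. Three tubes stand in its row at y = +13.5 mm, in pockets at x = -49, 0 and 49 mm, foot 19 mm above the bench (top of the cap 111 mm); the other row is empty.
- sample_mid (a point): Centre (half-way up) of the sample tube with the bright orange insert on its cap: 92 mm tall overall, body 13.6 mm across with a flat foot 46 mm below this point, cap 16.4 mm across from 24 to 46 mm above this point (grip the cap). Its z is the tube's axis. About 12 g. It may stand in any of the three used pockets.
- tube_a: A like tube without orange insert, in the rack; origin at its foot. To be left in place.
- tube_b: A like tube without orange insert, in the rack; origin at its foot. To be left in place.
- sample: The sample tube itself; origin at its foot, z along its axis.
- plunger_tip: The brass tip of the plunger in the well; origin at the middle of its upper face, on the well's axis.
- beaker: Glass beaker, 71 mm wide, 93 mm tall, bystander; origin under it.
- label_roll: White roll of labels lying, 60 x 26 mm, bystander.
- dish_a: Petri dish, 59 x 14 mm, bystander in front of the rail.
- head: Reading head: white instrument 96 x 80 mm, 117 mm tall, behind the rail with a black lens 70 mm high facing the tube well; fixed. Origin on the rail's centre line at bench height, level with the green band; the housing begins 62 mm behind it (+x), the lens' end 38 mm behind it.

How it is judged:
On the way, in this order (a step that is already met when the one before it is completed fails the run):
1. the clamp lever is swung out (value of joint lever above 0.9 rad), for 0.1 s.
2. the carriage's pointer stands in the green band (y of pointer in the frame of band between -0.005 and 0.005 m), for 0.2 s.
3. the lever is back at locked with the pointer in the band (all of step 2 and value of joint lever below 0.12 rad), for 0.2 s.
4. the sample tube is pressed to the plunger's hard stop in the locked carriage (all of step 3 and value of joint plunger above 0.011 m and contact force between sample and plunger_tip above 4 N and contact force between any of the fingers, the arm and sample above 1 N and horizontal distance between sample_mid and well_mouth below 0.004 m and angle between sample_mid's own z axis and vertical below 0.12 rad), for 0.5 s.
At the end, for the whole second after the job is handed in: The lever is within 0.12 rad of locked, the pointer within 5 mm of the band's middle along the rail, and the arm is still holding the upright sample tube (tilt under 0.12 rad, within 4 mm of the well's axis) down on the plunger, which is within 1 mm of its hard stop and bears more than 4 N (all of step 4); the arm keeps its last pose, push and grip.
It fails at once if the sample is forced onto the plunger with more than 40 N (contact force between sample and plunger_tip above 40 N).
It fails at once if another tube is moved by more than 30 mm (distance of any of tube_a, tube_b from where it was at the start of the episode above 0.03 m).
It fails at once if the beaker, the label roll or the petri dish is moved by more than 30 mm (distance of any of beaker, label_roll, dish_a from where it was at the start of the episode above 0.03 m).
It also fails if it takes over 72 s, if anything falls off the work surface, if the arm or the gripper's body presses on something with over 40 N, if the wrist force passes 120 N, or if a joint passes its speed limit or range.

## Working session

There is one attempt and no reset: what is moved stays moved. The work goes in short steps, Python scripts to look and compute and a tool call to move; the robot and the scene stay as the last step left them, time stands still between calls to the robot, and variables do not carry over. Pictures are saved under pics/ and viewed, at most 10 in all, crops included, and the job is handed in when it is done.

Besides the shell and the picture viewer there is one more tool, called after ">>>" as name(argument=value, ...) on one line, values as JSON. apply_moves: Moves the arm, as the interface text tells. Its arguments: {"type":"object","properties":{"deltas":{"type":"array"},"fingers":{"type":"number"},"squeeze":{"type":"number"}},"required":["deltas"]}

```bash
ls; mkdir -p pics
cat > h.py <<'E'
from workcell import *
import numpy as np, cv2
from scipy.spatial.transform import Rotation as R
def cam(n):
    i=camera_info(n); a=np.array(i["attitude"],float)
    M=a if a.shape==(3,3) else R.from_rotvec(a).as_matrix()
    f=192/np.tan(np.radians(i["fovy"])/2)
    return i,M,f,np.array(i["xyz"])
def world(n,d):
    i,M,f,t=cam(n)
    v,u=np.mgrid[0:384,0:512]
    p=np.stack([(u-i["cx"])/f*d,(v-i["cy"])/f*d,d],-1)
    return p@M.T+t
def shot(n,save=None):
    p,d=capture(n)
    if save: cv2.imwrite(save,p[:,:,::-1])
    return p,d,world(n,d)
def ray(n,u,v,z):
    i,M,f,t=cam(n)
    r=M@np.array([(u-i["cx"])/f,(v-i["cy"])/f,1])
    return t+r*(z-t[2])/r[2]
E
python3 - <<'E'
from h import *
print({k:v for k,v in state().items() if k in("time","eef_pos","orientation","gripper_width")})
ps=[]
for n in("top","side"):
    p,d,w=shot(n,f"pics/{n}0.png"); print(camera_info(n))
    for t in("rail","carriage","lever","lever_knob","well_mouth","sample","rack","pointer","head","beaker","dish_a","label_roll"):
        try: o=outline_of(n,t)
        except Exception as e: print(t,e);continue
        for q in o[:2]:
            m=q["pixels"]&(d>0); x=w[m]
            if len(x): print(n,t,round(q["confidence"],2),q["rect"],np.round(np.median(x,0),3),np.round(np.percentile(x,98,axis=0),3))
E
```

```text
pics
{'time': 0.0, 'eef_pos': array([ 0.23958204, -0.60371642,  0.21233735]), 'orientation': array([-3.08419557e+00, -5.89650178e-01,  6.17219309e-04]), 'gripper_width': 0.9988193765873173}
{'fovy': 45.45459958083698, 'cx': 246.27524835588463, 'cy': 188.39050103795336, 'xyz': array([ 0.36357962, -0.01933545,  1.26436067]), 'attitude': array([-2.189941  ,  2.13119525, -0.12257206])}
top rail 0.86 [192.6, 154.0, 321.8, 193.6] [ 0.549 -0.035  0.023] [0.603 0.127 0.095]
top rail 0.54 [228.4, 112.2, 266.7, 200.7] [ 0.638 -0.013  0.113] [0.691 0.031 0.119]
top carriage 0.88 [261.5, 158.8, 304.0, 192.4] [ 0.543 -0.127  0.045] [ 0.586 -0.057  0.1  ]
top lever 0.53 [260.6, 177.6, 294.0, 185.7] [ 0.523 -0.104  0.06 ] [ 0.529 -0.051  0.094]
top lever_knob 0.61 [259.7, 178.0, 294.5, 186.4] [ 0.523 -0.098  0.06 ] [ 0.529 -0.05   0.093]
top well_mouth 0.93 [260.2, 158.8, 304.9, 193.5] [ 0.543 -0.125  0.046] [ 0.585 -0.055  0.1  ]
top sample 0.48 [355.4, 206.9, 366.8, 216.1] [ 0.451 -0.309  0.109] [ 0.458 -0.304  0.116]
top rack 0.97 [345.0, 146.9, 385.2, 243.4] [ 0.497 -0.332  0.044] [ 0.612 -0.29
[... 1662 characters left out ...]
[317.0, 219.3, 402.1, 305.3] [ 0.471 -0.343  0.044] [ 0.611 -0.291  0.077]
side rack 0.28 [239.5, 160.1, 304.5, 227.8] [ 0.617 -0.029  0.077] [0.685 0.029 0.116]
side pointer 0.6 [264.4, 190.9, 316.5, 234.4] [ 0.532 -0.14   0.048] [ 0.578 -0.057  0.098]
side head 0.87 [239.1, 158.8, 302.5, 226.1] [ 0.617 -0.029  0.077] [0.684 0.029 0.116]
side beaker 0.68 [177.5, 146.7, 201.5, 175.2] [0.599 0.318 0.057] [0.644 0.369 0.09 ]
side beaker 0.52 [264.0, 192.3, 316.1, 232.7] [ 0.534 -0.138  0.048] [ 0.582 -0.056  0.098]
side dish_a 0.89 [223.4, 227.7, 245.2, 249.6] [ 0.402 -0.041  0.012] [ 0.431 -0.01   0.015]
side label_roll 0.61 [161.9, 173.1, 181.0, 191.5] [0.489 0.306 0.022] [0.525 0.377 0.026]
```

Run:
```python
from h import *
p,d,w=shot("top")
cv2.imwrite("pics/t1.png",cv2.resize(p[110:250,180:400,::-1],None,fx=3.6,fy=3.6,interpolation=cv2.INTER_CUBIC))
hsv=cv2.cvtColor(p,cv2.COLOR_RGB2HSV).astype(int)
H,S,V=hsv[...,0],hsv[...,1],hsv[...,2]
Z=w[...,2]
def rep(n,m):
    v,u=np.nonzero(m)
    if len(u): print(n,len(u),"px",u.mean().round(1),v.mean().round(1),"w",np.median(w[m],0).round(4), w[m].mean(0).round(4))
box=np.zeros_like(H,bool);box[110:250,180:400]=1
rep("green",box&(H>40)&(H<85)&(S>90)&(V>60))
red=box&((H<6)|(H>172))&(S>130)
rep("red",red); rep("redhi",red&(Z>.08)); rep("redlow",red&(Z<.05))
rep("orange",box&(H>6)&(H<20)&(S>170)&(Z>.09))
c=box&(w[...,1]<-.07)&(w[...,1]>-.2)&(Z>.085)
rep("well",c&~red)
# rail yaw from carriage/rail edge: plane at z~0.026
m=box&(abs(Z-.026)<.004)&(abs(w[...,0]-.55)<.08)
v,u=np.nonzero(m)
print(cv2.minAreaRect(w[m][:,:2].astype(np.float32)))
m=box&(abs(Z-.046)<.004)&(abs(w[...,0]-.55)<.08)&(w[...,1]<-.05)&(w[...,1]>-.2)
print(cv2.minAreaRect(w[m][:,:2].astype(np.float32)))
```

```text
green 34 px 243.8 166.3 w [ 0.4928 -0.0061  0.0332] [ 0.559  -0.0065  0.066 ]
red 41 px 294.7 162.5 w [ 0.523  -0.0574  0.0888] [ 0.5779 -0.1454  0.0668]
redhi 27 px 262.1 180.5 w [ 0.5207 -0.0549  0.091 ] [ 0.5214 -0.0551  0.091 ]
redlow 13 px 365.0 123.5 w [ 0.7186 -0.3379  0.014 ] [ 0.7001 -0.3404  0.0158]
orange 18 px 363.8 209.1 w [ 0.4532 -0.3112  0.1125] [ 0.4482 -0.2953  0.1763]
well 147 px 292.3 165.7 w [ 0.5617 -0.1321  0.0965] [ 0.5614 -0.132   0.0958]
((0.5504001975059509, -0.11330915987491608), (0.4970243275165558, 0.14487116038799286), 88.86197662353516)
((0.5693629384040833, -0.11475057154893875), (0.14631719887256622, 0.09796039760112762), 29.550567626953125)
```

View pics/t1.png

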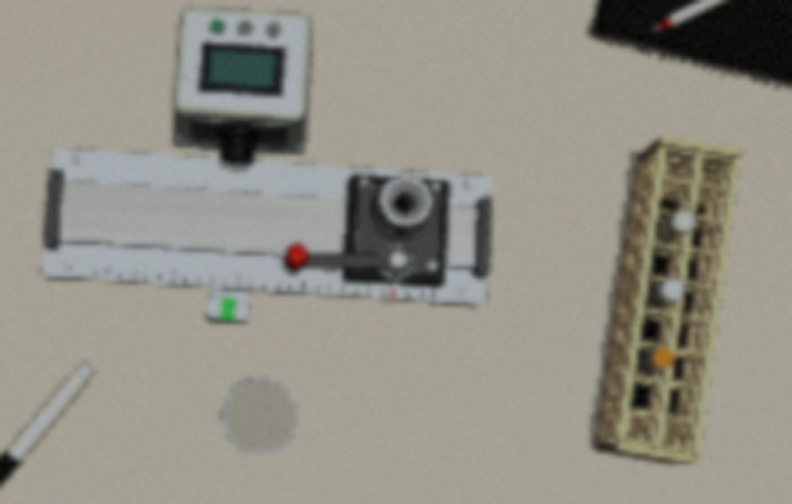

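```bash
cat >> h.py <<'E'
YAW=None
def go(target,yaw=None):
    """fractions for a move to world TCP target (optionally tool-y line angle in rad)"""
    s=state(); Rm=R.from_rotvec(s["orientation"]).as_matrix()
    dp=Rm.T@(np.array(target)-s["eef_pos"])/0.4
    out=dict(zip("xyz",dp.round(4)))
    if yaw is not None:
        ty=np.array([np.cos(yaw),np.sin(yaw),0]); 
        if ty@Rm[:,1]<0: ty=-ty
        G=np.stack([np.cross(ty,[0,0,-1]),ty,[0,0,-1]],1)
        out.update(dict(zip(("wx","wy","wz"),(R.from_matrix(Rm.T@G).as_rotvec()/np.radians(60)).round(4))))
    print(np.round(s["eef_pos"],4),"t",round(s["time"],2),"F",np.round(s["force"],1),"->",{k:float(v) for k,v in out.items()})
E
python3 - <<'E'
from h import *
o=lambda X,Y:(180+(X+.5)/3.6-.5,110+(Y+.5)/3.6-.5)
r=lambda X,Y,z:ray("top",*o(X,Y),z).round(4)
for n,X,Y,z in(("band",227,309,.031),("pointer",393,294,.036),("knob",296,256,.092),("pivot",399,260,.06),("well",404,202,.1),("orange",663,357,.111),
 ("railL",42,277,.026),("railR",487,304,.026),("railTL",53,150,.026),("railTR",492,176,.026)): print(n,r(X,Y,z))
a,b=r(42,277,.026),r(487,304,.026); c,e=r(53,150,.026),r(492,176,.026)
for p,q in((a,b),(c,e)): print("len",np.linalg.norm(p-q),"dir",np.arctan2((p-q)[1],(p-q)[0])-np.pi/2)
y=1.51
k=r(296,256,.092)
go([k[0],k[1],.2],y)
E
```

```text
band [ 0.4872 -0.0054  0.031 ]
pointer [ 0.5014 -0.1294  0.036 ]
knob [ 0.5206 -0.0544  0.092 ]
pivot [ 0.524  -0.1312  0.06  ]
well [ 0.5605 -0.1304  0.1   ]
orange [ 0.4537 -0.3123  0.111 ]
railL [0.5082 0.1351 0.026 ]
railR [ 0.4968 -0.2013  0.026 ]
railTL [0.6059 0.1308 0.026 ]
railTR [ 0.5949 -0.2041  0.026 ]
len 0.33659310747548 dir -0.03387526468147506
len 0.33508060224369896 dir -0.032833821528242435
[ 0.2398 -0.6042  0.2132] t 1.35 F [-0.6  0.2 -0.6] -> {'x': 1.1595, 'y': -1.0185, 'z': 0.0331, 'wx': 0.0, 'wy': -0.0, 'wz': 0.4188}
```

>>> apply_moves(deltas=[{"x":1,"y":-0.88,"z":0,"wz":0.393},{"x":1,"y":-0.88,"z":0,"wz":0.393},{"x":1,"y":-0.88,"z":0,"wz":0.393},{"x":1,"y":-0.88,"z":0,"wz":0.393},{"x":1,"y":-0.88,"z":0,"wz":0.393},{"x":1,"y":-0.88,"z":0,"wz":0.393},{"x":1,"y":-0.88,"z":0,"wz":0.393},{"x":1,"y":-0.88,"z":0,"wz":0.393},{"x":1,"y":-0.88,"z":0,"wz":0.393},{"x":1,"y":-0.88,"z":0,"wz":0.393},{"x":1,"y":-0.88,"z":0,"wz":0.393},{"x":1,"y":-0.88,"z":0,"wz":0.393}], fingers=0.0, squeeze=40)

```text
$.deltas[0]: bad value
```

Run:
```python
from h import *
go([.5206,-.0544,.2],1.537)
i,M,f,t=cam("wrist"); print(i)
s=state();print(R.from_rotvec(s["orientation"]).as_matrix().round(3))
p,d,w=shot("wrist","pics/w1.png")
cv2.imwrite("pics/w1.png",p[:,:,::-1])
```

```text
[ 0.2398 -0.6042  0.2132] t 1.35 F [-0.6  0.2 -0.6] -> {'x': 1.1595, 'y': -1.0185, 'z': 0.0331, 'wx': 0.0, 'wy': -0.0, 'wz': 0.393}
{'fovy': 60.882303460070354, 'cx': 251.9443947912377, 'cy': 196.55015142427195, 'xyz': array([ 0.31408648, -0.57434515,  0.37386167]), 'attitude': array([ 2.37318996, -1.61114946, -0.25850269])}
[[ 0.929  0.369  0.   ]
 [ 0.369 -0.929 -0.   ]
 [ 0.     0.    -1.   ]]
```

View pics/w1.png

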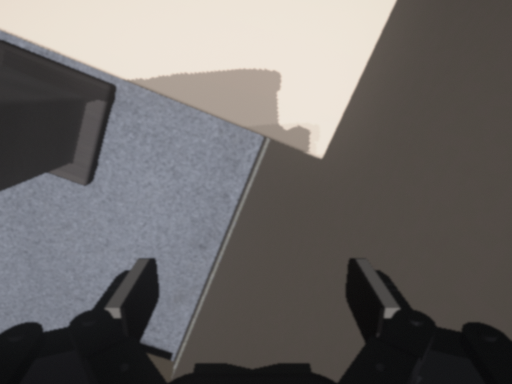

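The picture shows only the start surroundings (bench corner, fingers at the bottom); no move was made. I'll retry with other number forms.

>>> apply_moves(deltas=[{"x":0.95,"y":-0.85,"z":0.0,"wx":0.0,"wy":0.0,"wz":0.393},{"x":0.95,"y":-0.85,"z":0.0,"wx":0.0,"wy":0.0,"wz":0.393},{"x":0.95,"y":-0.85,"z":0.0,"wx":0.0,"wy":0.0,"wz":0.393},{"x":0.95,"y":-0.85,"z":0.0,"wx":0.0,"wy":0.0,"wz":0.393},{"x":0.95,"y":-0.85,"z":0.0,"wx":0.0,"wy":0.0,"wz":0.393},{"x":0.95,"y":-0.85,"z":0.0,"wx":0.0,"wy":0.0,"wz":0.393},{"x":0.95,"y":-0.85,"z":0.0,"wx":0.0,"wy":0.0,"wz":0.393},{"x":0.95,"y":-0.85,"z":0.0,"wx":0.0,"wy":0.0,"wz":0.393},{"x":0.95,"y":-0.85,"z":0.0,"wx":0.0,"wy":0.0,"wz":0.393},{"x":0.95,"y":-0.85,"z":0.0,"wx":0.0,"wy":0.0,"wz":0.393},{"x":0.95,"y":-0.85,"z":0.0,"wx":0.0,"wy":0.0,"wz":0.393},{"x":0.95,"y":-0.85,"z":0.0,"wx":0.0,"wy":0.0,"wz":0.393}], fingers=0.0, squeeze=40)

```text
time: 2.6
eef_pos: [0.4684, -0.1459, 0.2134]
orientation: [-3.141, 0.046, -0.001]
force: [-0.2, -0.3, -0.4]
gripper_width: 0.502
grip_force: 0.0
```

Run:
```python
from h import *
p,d,w=shot("wrist","pics/w2.png")
hsv=cv2.cvtColor(p,cv2.COLOR_RGB2HSV).astype(int)
H,S,V=hsv[...,0],hsv[...,1],hsv[...,2]; Z=w[...,2]
def rep(n,m):
    v,u=np.nonzero(m)
    if len(u): print(n,len(u),"px",u.mean().round(1),v.mean().round(1),"w",np.median(w[m],0).round(4), w[m].min(0).round(4),w[m].max(0).round(4))
red=((H<6)|(H>172))&(S>130)
rep("knobtop",red&(Z>.087)&(Z<.1)); rep("redlow",red&(Z<.05)&(Z>.02))
rep("green",(H>40)&(H<85)&(S>90)&(Z<.05)&(Z>.02))
m=(Z>.095)&(Z<.105)&(w[...,1]<-.09)&(w[...,1]>-.17); rep("well",m)
go([.5206,-.0544,.2],1.537)
```

```text
knobtop 247 px 145.4 123.6 w [ 0.5226 -0.0589  0.0913] [ 0.5154 -0.0653  0.087 ] [ 0.5296 -0.0517  0.0937]
green 137 px 119.5 153.3 w [ 0.4878 -0.0079  0.031 ] [ 0.4792 -0.0127  0.0291] [ 0.4955 -0.0026  0.0331]
well 1195 px 230.1 70.2 w [ 0.5628 -0.1334  0.0988] [ 0.5427 -0.1523  0.095 ] [ 0.5803 -0.1149  0.1018]
[ 0.4675 -0.148   0.2132] t 2.65 F [-0.3 -0.8 -0.7] -> {'x': 0.125, 'y': -0.2383, 'z': 0.033, 'wx': 0.0003, 'wy': 0.0001, 'wz': 0.0013}
```

View pics/w2.png

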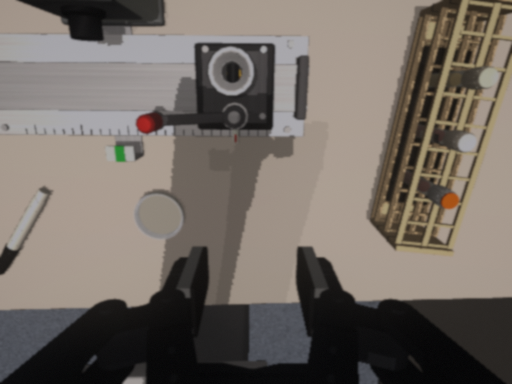

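The view shows knob (149,122), pivot (235,117), pointer tip (236,135), green band (120,153), well mouth (232,71), orange cap (450,200).

Run:
```python
from h import *
for n,u,v,z in(("knob",149,122,.092),("pivot",235,117,.062),("pointer",236,136,.036),("band",120,153,.031),("well",232,71,.1),("orange",450,200,.111),("capmid",474,78,.111)): print(n,ray("wrist",u,v,z).round(4))
go([.5224,-.058,.130],1.537)
go([.5224,-.058,.083],1.537)
```

```text
knob [ 0.524  -0.0624  0.092 ]
pivot [ 0.5234 -0.1336  0.062 ]
pointer [ 0.5024 -0.1324  0.036 ]
band [ 0.4879 -0.0085  0.031 ]
well [ 0.5615 -0.135   0.1   ]
orange [ 0.4526 -0.3155  0.111 ]
capmid [ 0.5501 -0.3184  0.111 ]
[ 0.4675 -0.148   0.2132] t 2.65 F [-0.3 -0.8 -0.7] -> {'x': 0.1298, 'y': -0.2295, 'z': 0.208, 'wx': 0.0003, 'wy': 0.0001, 'wz': 0.0013}
[ 0.4675 -0.148   0.2132] t 2.65 F [-0.3 -0.8 -0.7] -> {'x': 0.1299, 'y': -0.2295, 'z': 0.3255, 'wx': 0.0003, 'wy': 0.0001, 'wz': 0.0013}
```

>>> apply_moves(deltas=[{"x":0.13,"y":-0.228,"z":0.1},{"x":0.13,"y":-0.228,"z":0.1},{"x":0.13,"y":-0.228,"z":0.2},{"x":0.13,"y":-0.228,"z":0.26},{"x":0.13,"y":-0.228,"z":0.325},{"x":0.13,"y":-0.228,"z":0.325},{"x":0.13,"y":-0.228,"z":0.325}])

```text
$.deltas[0]: bad value
```

>>> apply_moves(deltas=[{"x":0.0},{"x":0.0},{"x":0.0},{"x":0.0},{"x":0.0},{"x":0.0}], fingers=-0.9, squeeze=30)

```text
$.deltas[0]: bad value
```

Run:
```python
from h import *
s=state(); k=s["eef_pos"]; print(s["gripper_width"],s["grip_force"],s["torque"])
go(k,1.537)
Rm=R.from_rotvec(s["orientation"]).as_matrix()
P=np.array([.5234,-.1336])
r=.075; a0=np.arctan2(k[1]-P[1],k[0]-P[0]); print("r",np.hypot(*(k[:2]-P)),"a0",a0-np.pi/2+.033)
for da in np.arange(.1,1.25,.1):
    q=P+r*np.array([np.cos(a0+da),np.sin(a0+da)])
    dp=Rm.T@np.r_[q-k[:2],0]/.4; print(round(da,2),dp.round(3))
```

```text
0.5025359937821647 0.0 [-0.05536915  0.02857496  0.0202072 ]
[ 0.4675 -0.148   0.2132] t 2.65 F [-0.3 -0.8 -0.7] -> {'x': 0.0, 'y': 0.0, 'z': 0.0, 'wx': 0.0003, 'wy': 0.0001, 'wz': 0.0013}
r 0.05771018005690315 a0 -4.426692243058501
0.1 [-0.035  0.03   0.   ]
0.2 [-0.027  0.047  0.   ]
0.3 [-0.018  0.063  0.   ]
0.4 [-0.007  0.078  0.   ]
0.5 [0.006 0.092 0.   ]
0.6 [0.02  0.105 0.   ]
0.7 [0.035 0.116 0.   ]
0.8 [0.051 0.125 0.   ]
0.9 [0.068 0.133 0.   ]
1.0 [0.086 0.139 0.   ]
1.1 [0.104 0.144 0.   ]
1.2 [0.122 0.146 0.   ]
```

>>> apply_moves(deltas=[{"x":0.13,"y":-0.228,"z":0.1,"wx":0,"wy":0,"wz":0},{"x":0.13,"y":-0.228,"z":0.1,"wx":0,"wy":0,"wz":0},{"x":0.13,"y":-0.228,"z":0.2,"wx":0,"wy":0,"wz":0},{"x":0.13,"y":-0.228,"z":0.26,"wx":0,"wy":0,"wz":0},{"x":0.13,"y":-0.228,"z":0.325,"wx":0,"wy":0,"wz":0},{"x":0.13,"y":-0.228,"z":0.325,"wx":0,"wy":0,"wz":0},{"x":0.13,"y":-0.228,"z":0.325,"wx":0,"wy":0,"wz":0}])

```text
time: 3.35
eef_pos: [0.5223, -0.0603, 0.0836]
orientation: [3.141, -0.057, -0.001]
force: [0.1, -0.3, 0.5]
gripper_width: 0.5
grip_force: 0.0
```

>>> apply_moves(deltas=[{"x":0,"y":0,"z":0,"wx":0,"wy":0,"wz":0},{"x":0,"y":0,"z":0,"wx":0,"wy":0,"wz":0},{"x":0,"y":0,"z":0,"wx":0,"wy":0,"wz":0},{"x":0,"y":0,"z":0,"wx":0,"wy":0,"wz":0},{"x":0,"y":0,"z":0,"wx":0,"wy":0,"wz":0},{"x":0,"y":0,"z":0,"wx":0,"wy":0,"wz":0}], fingers=-0.9, squeeze=30)

```text
time: 3.95
eef_pos: [0.5226, -0.0585, 0.0833]
orientation: [-3.141, 0.053, -0.0]
force: [0.0, -0.5, -0.9]
gripper_width: 0.052
grip_force: 0.0
```

Run:
```python
from h import *
s=state(); k=s["eef_pos"]; print(s["gripper_width"],s["grip_force"],s["torque"])
go(k,1.537)
Rm=R.from_rotvec(s["orientation"]).as_matrix()
P=np.array([.5234,-.1336])
r=.075; a0=np.arctan2(k[1]-P[1],k[0]-P[0]); print("r",np.hypot(*(k[:2]-P)),"a0",a0-np.pi/2+.033)
for da in np.arange(.1,1.25,.1):
    q=k[:2]+r*np.array([np.cos(a0+da)-np.cos(a0),np.sin(a0+da)-np.sin(a0)])
    dp=Rm.T@np.r_[q-k[:2],0]/.4; print(round(da,2),dp.round(3))
```

```text
0.05220619503498923 0.0 [ 0.00795813 -0.00998286  0.02556537]
[ 0.5226 -0.0585  0.0833] t 3.95 F [ 0.  -0.5 -0.9] -> {'x': 0.0, 'y': 0.0, 'z': 0.0, 'wx': -0.0, 'wy': -0.0001, 'wz': 0.0001}
r 0.07507446428233443 a0 0.04325954176130606
0.1 [-0.019  0.002 -0.   ]
0.2 [-0.037  0.005 -0.   ]
0.3 [-0.055  0.011 -0.   ]
0.4 [-0.072  0.018 -0.   ]
0.5 [-0.089  0.027 -0.   ]
0.6 [-0.104  0.037 -0.   ]
0.7 [-0.119  0.049 -0.   ]
0.8 [-0.132  0.063 -0.   ]
0.9 [-0.144  0.077 -0.   ]
1.0 [-0.154  0.093 -0.   ]
1.1 [-0.162  0.11  -0.   ]
1.2 [-0.169  0.127 -0.   ]
```

Run:
```python
from h import *
p,d,w=shot("wrist","pics/w3.png")
pt,dt,wt=shot("top"); ps,ds,ws=shot("side")
a=cv2.resize(pt[140:215,220:320],(800,600))[:300*2]; 
b=cv2.resize(ps[170:260,220:340],(400,300)); a=cv2.resize(pt[140:215,220:320],(400,300))
im=np.vstack([np.hstack([a,b]),np.hstack([cv2.resize(p,(400,300)),np.zeros((300,400,3),np.uint8)])])
cv2.imwrite("pics/m3.png",im[:,:,::-1])
for n,pp,ww in(("w",p,w),("s",ps,ws)):
    hsv=cv2.cvtColor(pp,cv2.COLOR_RGB2HSV).astype(int);m=((hsv[...,0]<6)|(hsv[...,0]>172))&(hsv[...,1]>130)&(ww[...,2]>.055)&(ww[...,2]<.1)
    if m.any(): print(n,m.sum(),np.median(ww[m],0),ww[m].min(0),ww[m].max(0))
```

```text
w 812 [ 0.52919998 -0.0565054   0.08553233] [ 0.51718563 -0.06301824  0.06177584] [ 0.53165978 -0.04772499  0.09323476]
s 483 [-0.01804813 -0.06258555  0.09053206] [-0.07404283 -0.14871757  0.05673752] [0.9357606  1.35487915 0.0999961 ]
```

View pics/m3.png

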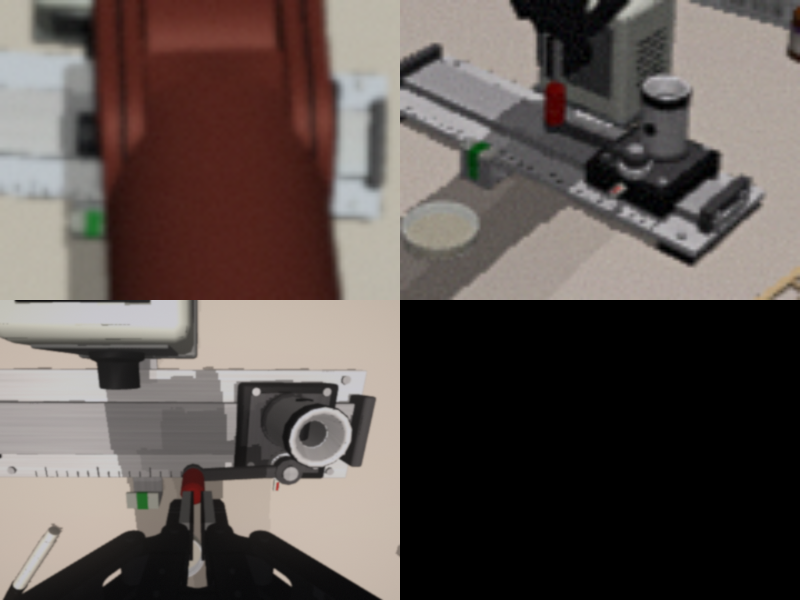

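Run:
```python
from h import *
p,d,w=shot("wrist")
c=p[200:384,160:340]
cv2.imwrite("pics/c4.png",cv2.resize(c,None,fx=3,fy=3,interpolation=cv2.INTER_CUBIC)[:,:,::-1])
ps,ds,ws=shot("side")
for v in range(232,300,6): print(v,[ (u,*w[v,u].round(3)) for u in (228,238,246,254,264)])
```

```text
232 [(228, np.float64(0.493), np.float64(-0.038), np.float64(-0.0)), (238, np.float64(0.53), np.float64(-0.051), np.float64(0.083)), (246, np.float64(0.531), np.float64(-0.055), np.float64(0.086)), (254, np.float64(0.53), np.float64(-0.06), np.float64(0.084)), (264, np.float64(0.492), np.float64(-0.067), np.float64(0.0))]
238 [(228, np.float64(0.488), np.float64(-0.037), np.float64(0.001)), (238, np.float64(0.53), np.float64(-0.051), np.float64(0.091)), (246, np.float64(0.53), np.float64(-0.055), np.float64(0.09)), (254, np.float64(0.529), np.float64(-0.059), np.float64(0.089)), (264, np.float64(0.486), np.float64(-0.067), np.float64(-0.0))]
244 [(228, np.float64(0.482), np.float64(-0.037), np.float64(0.001)), (238, np.float64(0.533), np.float64(-0.052), np.float64(0.104)), (246, np.float64(0.533), np.float64(-0.056), np.float64(0.104)), (254, np.float64(0.526), np.float64(-0.059), np.float64(0.091)), (264, np.float64(0.533), np.float64(-0.064), np.float64(0.104))]
250 [(228, np.float64(0.476), np.float64(-0.037), np.float64(-0.0)), (238, np.float64(0.533), np.float64(-0.052), np.flo
[... 2128 characters left out ...]
533), np.float64(-0.063), np.float64(0.139))]
292 [(228, np.float64(0.536), np.float64(-0.05), np.float64(0.147)), (238, np.float64(0.535), np.float64(-0.054), np.float64(0.144)), (246, np.float64(0.528), np.float64(-0.056), np.float64(0.135)), (254, np.float64(0.435), np.float64(-0.057), np.float64(0.0)), (264, np.float64(0.535), np.float64(-0.063), np.float64(0.145))]
298 [(228, np.float64(0.535), np.float64(-0.05), np.float64(0.148)), (238, np.float64(0.535), np.float64(-0.054), np.float64(0.148)), (246, np.float64(0.525), np.float64(-0.056), np.float64(0.135)), (254, np.float64(0.429), np.float64(-0.057), np.float64(-0.0)), (264, np.float64(0.534), np.float64(-0.063), np.float64(0.148))]
```

View pics/c4.png

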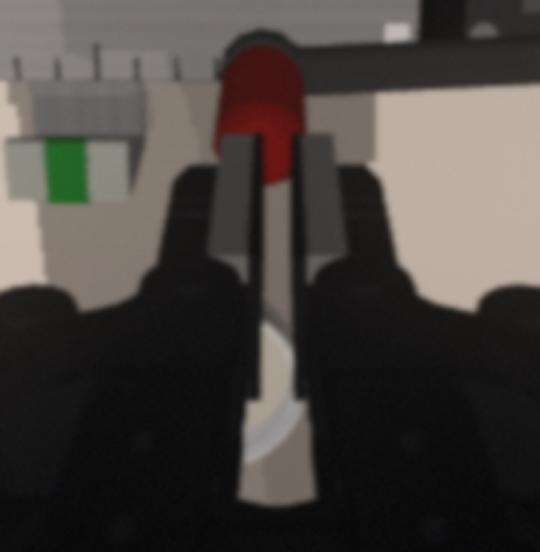

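The closed fingertips are just above the knob (depth puts their ends at z≈0.103, knob top 0.092), although the reported TCP is at 0.083. So the tips really lie about 37 mm higher than the given tool frame says. I'll trust the camera: reopen, go 36 mm lower while watching the force, and close again.

>>> apply_moves(deltas=[{"x":0,"y":0,"z":0,"wx":0,"wy":0,"wz":0},{"x":0,"y":0,"z":0,"wx":0,"wy":0,"wz":0},{"x":0,"y":0,"z":0,"wx":0,"wy":0,"wz":0},{"x":0,"y":0,"z":0.02,"wx":0,"wy":0,"wz":0},{"x":0,"y":0,"z":0.04,"wx":0,"wy":0,"wz":0},{"x":0,"y":0,"z":0.05,"wx":0,"wy":0,"wz":0},{"x":0,"y":0,"z":0.05,"wx":0,"wy":0,"wz":0}], fingers=0.0)

```text
time: 4.9
eef_pos: [0.5218, -0.0585, 0.0621]
orientation: [-3.141, 0.053, 0.003]
force: [-0.4, -0.2, 0.6]
gripper_width: 0.497
grip_force: 0.0
```

>>> apply_moves(deltas=[{"x":0,"y":0,"z":0.015,"wx":0,"wy":0,"wz":0},{"x":0,"y":0,"z":0.03,"wx":0,"wy":0,"wz":0},{"x":0,"y":0,"z":0.035,"wx":0,"wy":0,"wz":0},{"x":0,"y":0,"z":0.035,"wx":0,"wy":0,"wz":0}])

```text
time: 5.3
eef_pos: [0.5223, -0.0585, 0.0488]
orientation: [-3.141, 0.053, 0.001]
force: [0.5, -0.0, 0.2]
gripper_width: 0.505
grip_force: 0.0
```

>>> apply_moves(deltas=[{"x":0,"y":0,"z":0,"wx":0,"wy":0,"wz":0},{"x":0,"y":0,"z":0,"wx":0,"wy":0,"wz":0},{"x":0,"y":0,"z":0,"wx":0,"wy":0,"wz":0},{"x":0,"y":0,"z":0,"wx":0,"wy":0,"wz":0},{"x":0,"y":0,"z":0,"wx":0,"wy":0,"wz":0}], fingers=-1, squeeze=25)

```text
time: 5.8
eef_pos: [0.523, -0.0556, 0.0497]
orientation: [-3.138, 0.05, -0.001]
force: [-1.3, 8.5, 2.6]
gripper_width: 0.186
grip_force: 25.6
```

>>> apply_moves(deltas=[{"x":-0.019,"y":-0.005,"z":0,"wx":0,"wy":0,"wz":0},{"x":-0.037,"y":-0.002,"z":0,"wx":0,"wy":0,"wz":0},{"x":-0.055,"y":0.004,"z":0,"wx":0,"wy":0,"wz":0},{"x":-0.072,"y":0.011,"z":0,"wx":0,"wy":0,"wz":0},{"x":-0.089,"y":0.02,"z":0,"wx":0,"wy":0,"wz":0},{"x":-0.104,"y":0.03,"z":0,"wx":0,"wy":0,"wz":0},{"x":-0.119,"y":0.042,"z":0,"wx":0,"wy":0,"wz":0},{"x":-0.132,"y":0.056,"z":0,"wx":0,"wy":0,"wz":0},{"x":-0.144,"y":0.07,"z":0,"wx":0,"wy":0,"wz":0},{"x":-0.154,"y":0.086,"z":0,"wx":0,"wy":0,"wz":0},{"x":-0.162,"y":0.103,"z":0,"wx":0,"wy":0,"wz":0},{"x":-0.167,"y":0.115,"z":0,"wx":0,"wy":0,"wz":0}])

```text
time: 7.0
eef_pos: [0.4515, -0.1016, 0.0489]
orientation: [-3.14, 0.053, 0.007]
force: [-8.0, 6.7, 10.2]
gripper_width: 0.191
grip_force: 26.2
```

>>> apply_moves(deltas=[{"x":0,"y":0,"z":0,"wx":0,"wy":0,"wz":0},{"x":0,"y":0,"z":0,"wx":0,"wy":0,"wz":0},{"x":0,"y":0,"z":0,"wx":0,"wy":0,"wz":0},{"x":0,"y":0,"z":-0.1,"wx":0,"wy":0,"wz":0},{"x":0,"y":0,"z":-0.2,"wx":0,"wy":0,"wz":0},{"x":0,"y":0,"z":-0.3,"wx":0,"wy":0,"wz":0},{"x":0,"y":0,"z":-0.3,"wx":0,"wy":0,"wz":0},{"x":0,"y":0,"z":-0.3,"wx":0,"wy":0,"wz":0}], fingers=0.3)

```text
time: 7.8
eef_pos: [0.4547, -0.1025, 0.1698]
orientation: [3.14, -0.054, 0.003]
force: [-0.6, -0.8, -0.5]
gripper_width: 0.651
grip_force: 0.0
```

```bash
cat >> h.py <<'E'
def look():
    p,d,w=shot("wrist")
    hsv=cv2.cvtColor(p,cv2.COLOR_RGB2HSV).astype(int)
    H,S,V=hsv[...,0],hsv[...,1],hsv[...,2]; Z=w[...,2]
    red=((H<6)|(H>172))&(S>130)
    o={}
    def rep(n,m):
        if m.sum()>8:
            v,u=np.nonzero(m); lo,hi=np.percentile(w[m],[2,98],axis=0)
            o[n]=(lo+hi)/2; print(n,m.sum(),"px",u.mean().round(1),v.mean().round(1),"med",np.median(w[m],0).round(4),"mid",o[n].round(4))
    rep("knobtop",red&(Z>.088)&(Z<.097)); rep("redline",red&(Z<.045)&(Z>.025))
    rep("green",(H>40)&(H<85)&(S>90)&(Z<.05)&(Z>.024))
    rep("orange",(H>4)&(H<22)&(S>170)&(Z>.1)&(Z<.16))
    rep("well",(Z>.095)&(Z<.104)&(S<60)&(w[...,0]>.53)&(w[...,0]<.595)&(w[...,1]>-.18)&(w[...,1]<.03))
    return p,d,w,o
E
python3 - <<'E'
from h import *
p,d,w,o=look()
cv2.imwrite("pics/w5.png",p[:,:,::-1])
go([.5620,-.133,.15],1.537)
E
```

```text
knobtop 267 px 251.2 195.7 med [ 0.4559 -0.1015  0.0904] mid [ 0.4559 -0.1017  0.0902]
redline 9 px 283.6 128.8 med [ 0.4993 -0.1319  0.0352] mid [ 0.4995 -0.1315  0.0351]
green 191 px 145.7 146.9 med [ 0.4869 -0.0055  0.0301] mid [ 0.4867 -0.0055  0.03  ]
well 1655 px 295.9 41.7 med [ 0.5626 -0.1341  0.0978] mid [ 0.5611 -0.1339  0.0974]
[ 0.4539 -0.1024  0.1686] t 7.85 F [0.2 0.4 0.4] -> {'x': 0.2727, 'y': 0.0673, 'z': 0.0464, 'wx': 0.0001, 'wy': 0.0006, 'wz': -0.0002}
```

View pics/w5.png

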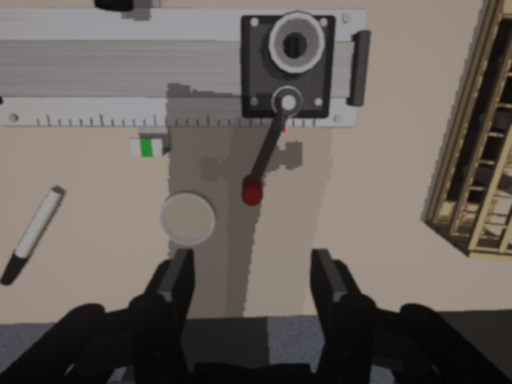

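The lever stands out at about 1.16 rad: knob (251,192), pivot (289,101), pointer (283,129), band (146,147), well (297,42).

>>> apply_moves(deltas=[{"x":0.12,"y":0.03,"z":0,"wx":0,"wy":0,"wz":0},{"x":0.24,"y":0.06,"z":0,"wx":0,"wy":0,"wz":0},{"x":0.272,"y":0.069,"z":0.02,"wx":0,"wy":0,"wz":0},{"x":0.272,"y":0.069,"z":0.06,"wx":0,"wy":0,"wz":0},{"x":0.272,"y":0.069,"z":0.13,"wx":0,"wy":0,"wz":0},{"x":0.272,"y":0.069,"z":0.19,"wx":0,"wy":0,"wz":0},{"x":0.272,"y":0.069,"z":0.24,"wx":0,"wy":0,"wz":0},{"x":0.272,"y":0.069,"z":0.28,"wx":0,"wy":0,"wz":0},{"x":0.272,"y":0.069,"z":0.28,"wx":0,"wy":0,"wz":0},{"x":0.272,"y":0.069,"z":0.28,"wx":0,"wy":0,"wz":0}])

```text
time: 8.85
eef_pos: [0.5613, -0.1333, 0.0562]
orientation: [-3.14, 0.053, 0.003]
force: [0.9, 0.1, 0.5]
gripper_width: 0.653
grip_force: 0.0
```

>>> apply_moves(deltas=[{"x":0,"y":0,"z":0,"wx":0,"wy":0,"wz":0},{"x":0,"y":0,"z":0,"wx":0,"wy":0,"wz":0},{"x":0,"y":0,"z":0,"wx":0,"wy":0,"wz":0},{"x":0,"y":0,"z":0,"wx":0,"wy":0,"wz":0},{"x":0,"y":0,"z":0,"wx":0,"wy":0,"wz":0}], fingers=-0.5, squeeze=25)

```text
time: 9.35
eef_pos: [0.5626, -0.1338, 0.0581]
orientation: [3.141, -0.053, 0.002]
force: [-0.8, -0.3, 5.9]
gripper_width: 0.42
grip_force: 26.6
```

>>> apply_moves(deltas=[{"x":0,"y":-0.02,"z":0,"wx":0,"wy":0,"wz":0},{"x":0,"y":-0.06,"z":0,"wx":0,"wy":0,"wz":0},{"x":0,"y":-0.11,"z":0,"wx":0,"wy":0,"wz":0},{"x":0,"y":-0.16,"z":0,"wx":0,"wy":0,"wz":0},{"x":0,"y":-0.21,"z":0,"wx":0,"wy":0,"wz":0},{"x":0,"y":-0.255,"z":0,"wx":0,"wy":0,"wz":0},{"x":0,"y":-0.29,"z":0,"wx":0,"wy":0,"wz":0},{"x":0,"y":-0.305,"z":0,"wx":0,"wy":0,"wz":0},{"x":0,"y":-0.313,"z":0,"wx":0,"wy":0,"wz":0},{"x":0,"y":-0.313,"z":0,"wx":0,"wy":0,"wz":0},{"x":0,"y":-0.313,"z":0,"wx":0,"wy":0,"wz":0}])

```text
time: 10.45
eef_pos: [0.5673, -0.0078, 0.0581]
orientation: [-3.14, 0.053, -0.003]
force: [0.8, 1.0, 6.0]
gripper_width: 0.422
grip_force: 26.7
```

Run:
```python
from h import *
go([.5620,-.133,.15],1.537)
p,d,w=shot("side"); t,_,_=shot("top")
im=np.hstack([cv2.resize(p[195:255,215:295],(400,300),interpolation=cv2.INTER_CUBIC),cv2.resize(t[160:220,205:285],(400,300),interpolation=cv2.INTER_CUBIC)])
cv2.imwrite("pics/s6.png",im[:,:,::-1])
pw,dw,ww,o=look()
```

```text
[ 0.5673 -0.0078  0.0581] t 10.45 F [0.8 1.  6. ] -> {'x': -0.0023, 'y': 0.3131, 'z': -0.23, 'wx': -0.0007, 'wy': -0.0019, 'wz': 0.0003}
green 201 px 253.6 332.3 med [ 0.4858 -0.006   0.0312] mid [ 0.4862 -0.0057  0.0312]
well 4441 px 251.7 282.8 med [ 0.572  -0.0076  0.0991] mid [ 0.5682 -0.0076  0.0992]
```

View pics/s6.png

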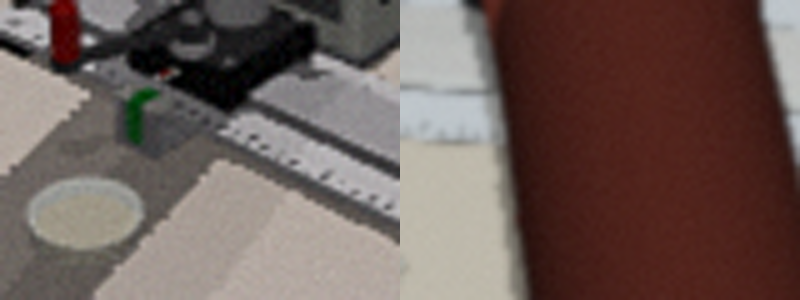

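Side crop: green band at (145,95), pointer with red line at (165,72); roughly level along the rail. I let go and check from a clear view.

>>> apply_moves(deltas=[{"x":0,"y":0,"z":0,"wx":0,"wy":0,"wz":0},{"x":0,"y":0,"z":0,"wx":0,"wy":0,"wz":0},{"x":0,"y":0,"z":0,"wx":0,"wy":0,"wz":0},{"x":0,"y":0,"z":-0.1,"wx":0,"wy":0,"wz":0},{"x":0,"y":0,"z":-0.2,"wx":0,"wy":0,"wz":0},{"x":-0.12,"y":-0.07,"z":-0.28,"wx":0,"wy":0,"wz":0},{"x":-0.24,"y":-0.07,"z":-0.28,"wx":0,"wy":0,"wz":0},{"x":-0.27,"y":-0.07,"z":-0.28,"wx":0,"wy":0,"wz":0},{"x":-0.27,"y":-0.07,"z":-0.28,"wx":0,"wy":0,"wz":0},{"x":-0.27,"y":-0.07,"z":-0.28,"wx":0,"wy":0,"wz":0}], fingers=0.3)

```text
time: 11.6
eef_pos: [0.4593, 0.0229, 0.1695]
orientation: [3.141, -0.053, 0.001]
force: [1.2, 0.5, 0.5]
gripper_width: 0.651
grip_force: 0.0
```

Run:
```python
from h import *
p,d,w,o=look()
dv=o["redline"]-o["green"] if "redline" in o else None
yr=np.array([.033,.9995,0])
if dv is not None: print("pointer-band along rail",dv@yr)
k=o.get("knobtop"); 
if k is not None: go([k[0],k[1],.05],1.537)
cv2.imwrite("pics/w7.png",cv2.resize(p[80:240,140:350],None,fx=3.5,fy=3.5,interpolation=cv2.INTER_CUBIC)[:,:,::-1])
```

```text
knobtop 288 px 249.4 195.2 med [0.4625 0.0253 0.0912] mid [0.462  0.0252 0.0905]
redline 11 px 281.6 128.2 med [ 0.5062 -0.0048  0.0353] mid [ 0.5062 -0.0045  0.0359]
green 188 px 282.5 147.1 med [ 0.4884 -0.0057  0.0309] mid [ 0.4883 -0.0056  0.0307]
well 1846 px 293.5 41.4 med [ 0.5687 -0.0075  0.0988] mid [ 0.5673 -0.007   0.0979]
pointer-band along rail 0.001744896842239418
[0.4598 0.023  0.1693] t 11.65 F [ 0.4 -0.7  0.4] -> {'x': 0.0053, 'y': -0.0058, 'z': 0.2982, 'wx': 0.0, 'wy': -0.0004, 'wz': -0.0003}
```

View pics/w7.png

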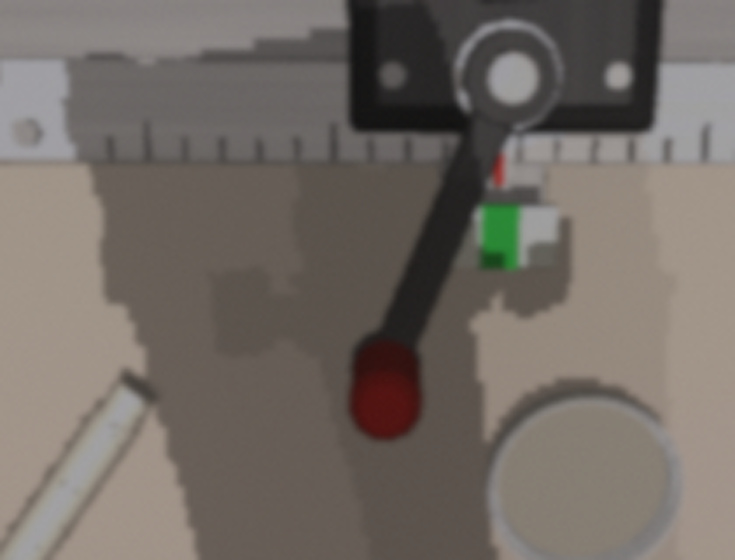

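Red line (498,170) sits in the middle of the green band (480–520); pointer within 2 mm. Now the knob, at (385,400), to lock.

>>> apply_moves(deltas=[{"x":0.006,"y":-0.006,"z":0.08,"wx":0,"wy":0,"wz":0},{"x":0.006,"y":-0.006,"z":0.16,"wx":0,"wy":0,"wz":0},{"x":0.006,"y":-0.006,"z":0.24,"wx":0,"wy":0,"wz":0},{"x":0.006,"y":-0.006,"z":0.28,"wx":0,"wy":0,"wz":0},{"x":0.006,"y":-0.006,"z":0.298,"wx":0,"wy":0,"wz":0},{"x":0.006,"y":-0.006,"z":0.298,"wx":0,"wy":0,"wz":0},{"x":0.006,"y":-0.006,"z":0.298,"wx":0,"wy":0,"wz":0}])

```text
time: 12.35
eef_pos: [0.4626, 0.0256, 0.0506]
orientation: [-3.141, 0.053, -0.001]
force: [-0.6, 0.0, 0.2]
gripper_width: 0.65
grip_force: 0.0
```

>>> apply_moves(deltas=[{"x":0,"y":0,"z":0,"wx":0,"wy":0,"wz":0},{"x":0,"y":0,"z":0,"wx":0,"wy":0,"wz":0},{"x":0,"y":0,"z":0,"wx":0,"wy":0,"wz":0},{"x":0,"y":0,"z":0,"wx":0,"wy":0,"wz":0},{"x":0,"y":0,"z":0,"wx":0,"wy":0,"wz":0},{"x":0,"y":0,"z":0,"wx":0,"wy":0,"wz":0}], fingers=-1, squeeze=20)

```text
time: 12.95
eef_pos: [0.4623, 0.0255, 0.0506]
orientation: [3.141, -0.053, 0.002]
force: [-1.2, -0.9, 6.4]
gripper_width: 0.186
grip_force: 20.5
```

Run:
```python
from h import *
s=state(); k=s["eef_pos"]; print(s["gripper_width"],s["grip_force"],s["force"])
Rm=R.from_rotvec(s["orientation"]).as_matrix()
r=.075
a0=np.pi/2-.033+1.16
print("P",k[:2]-r*np.array([np.cos(a0),np.sin(a0)]), "angle if pivot .5275,-.0084:",np.arctan2(k[1]+.0084,k[0]-.5275)-np.pi/2+.033)
for da in -np.r_[.1:1.16:.1,1.12,1.16]:
    dp=Rm.T@(r*np.array([np.cos(a0+da)-np.cos(a0),np.sin(a0+da)-np.sin(a0),0]))/.4; print(round(da,2),dp.round(3))
```

```text
0.1861648599415482 20.520530808717012 [-1.1576655  -0.86960315  6.36653215]
P [ 0.53006087 -0.00669435] angle if pivot .5275,-.0084: 1.1240579471794105
-0.1 [ 0.008 -0.017  0.   ]
-0.2 [ 0.018 -0.033  0.   ]
-0.3 [ 0.03  -0.047  0.   ]
-0.4 [ 0.043 -0.061  0.   ]
-0.5 [ 0.057 -0.073  0.   ]
-0.6 [ 0.072 -0.084  0.   ]
-0.7 [ 0.089 -0.093  0.   ]
-0.8 [ 0.106 -0.101  0.   ]
-0.9 [ 0.124 -0.106  0.   ]
-1.0 [ 0.142 -0.11   0.   ]
-1.1 [ 0.161 -0.112  0.   ]
-1.12 [ 0.164 -0.113  0.   ]
-1.16 [ 0.172 -0.113  0.   ]
```

>>> apply_moves(deltas=[{"x":0.008,"y":-0.017,"z":0,"wx":0,"wy":0,"wz":0},{"x":0.018,"y":-0.033,"z":0,"wx":0,"wy":0,"wz":0},{"x":0.03,"y":-0.047,"z":0,"wx":0,"wy":0,"wz":0},{"x":0.043,"y":-0.061,"z":0,"wx":0,"wy":0,"wz":0},{"x":0.057,"y":-0.073,"z":0,"wx":0,"wy":0,"wz":0},{"x":0.072,"y":-0.084,"z":0,"wx":0,"wy":0,"wz":0},{"x":0.089,"y":-0.093,"z":0,"wx":0,"wy":0,"wz":0},{"x":0.106,"y":-0.101,"z":0,"wx":0,"wy":0,"wz":0},{"x":0.124,"y":-0.106,"z":0,"wx":0,"wy":0,"wz":0},{"x":0.142,"y":-0.11,"z":0,"wx":0,"wy":0,"wz":0},{"x":0.161,"y":-0.112,"z":0,"wx":0,"wy":0,"wz":0},{"x":0.172,"y":-0.113,"z":0,"wx":0,"wy":0,"wz":0}])

```text
time: 14.15
eef_pos: [0.532, 0.0706, 0.0504]
orientation: [-3.139, 0.051, 0.001]
force: [-3.5, 6.7, 7.7]
gripper_width: 0.192
grip_force: 21.0
```

>>> apply_moves(deltas=[{"x":0.006,"y":0,"z":0,"wx":0,"wy":0,"wz":0},{"x":0.006,"y":0,"z":0,"wx":0,"wy":0,"wz":0},{"x":0.006,"y":0,"z":0,"wx":0,"wy":0,"wz":0}])

```text
time: 14.45
eef_pos: [0.5346, 0.0707, 0.0505]
orientation: [-3.139, 0.051, -0.001]
force: [-1.4, 6.5, 4.3]
gripper_width: 0.187
grip_force: 20.4
```

>>> apply_moves(deltas=[{"x":0.01,"y":0,"z":0,"wx":0,"wy":0,"wz":0},{"x":0.015,"y":0,"z":0,"wx":0,"wy":0,"wz":0},{"x":0.015,"y":0,"z":0,"wx":0,"wy":0,"wz":0}])

```text
time: 14.75
eef_pos: [0.5406, 0.0708, 0.0505]
orientation: [-3.138, 0.051, -0.0]
force: [-1.4, 7.4, 5.1]
gripper_width: 0.187
grip_force: 19.6
```

>>> apply_moves(deltas=[{"x":0,"y":0,"z":0,"wx":0,"wy":0,"wz":0},{"x":0,"y":0,"z":0,"wx":0,"wy":0,"wz":0},{"x":0,"y":0,"z":0,"wx":0,"wy":0,"wz":0},{"x":0,"y":0,"z":-0.1,"wx":0,"wy":0,"wz":0},{"x":0,"y":0,"z":-0.2,"wx":0,"wy":0,"wz":0},{"x":-0.1,"y":0.03,"z":-0.3,"wx":0,"wy":0,"wz":0},{"x":-0.19,"y":0.06,"z":-0.3,"wx":0,"wy":0,"wz":0},{"x":-0.19,"y":0.06,"z":-0.3,"wx":0,"wy":0,"wz":0},{"x":-0.19,"y":0.06,"z":-0.3,"wx":0,"wy":0,"wz":0}], fingers=-0.1)

```text
time: 15.65
eef_pos: [0.4635, 0.0459, 0.1705]
orientation: [3.14, -0.055, 0.002]
force: [0.5, -0.6, -0.1]
gripper_width: 0.455
grip_force: 0.0
```

Run:
```python
from h import *
p,d,w,o=look()
yr=np.array([.033,.9995,0])
if "redline" in o: print("pointer-band along rail",(o["redline"]-o["green"])@yr)
i=camera_info("wrist"); go([.4526,-.3155,.2],1.537)
cv2.imwrite("pics/w8.png",cv2.resize(p[:240,100:420],None,fx=2.5,fy=2.5,interpolation=cv2.INTER_CUBIC)[:,:,::-1])
```

```text
knobtop 348 px 213.6 109.8 med [0.5311 0.0717 0.0911] mid [0.5311 0.0716 0.0905]
green 179 px 307.2 150.4 med [ 0.4888 -0.0051  0.0309] mid [ 0.4885 -0.005   0.0308]
well 1783 px 324.2 47.6 med [ 0.5686 -0.0045  0.0986] mid [ 0.5674 -0.0036  0.0979]
[0.464  0.0463 0.1702] t 15.7 F [ 0.2 -0.5 -0.1] -> {'x': 0.0028, 'y': 0.905, 'z': -0.0741, 'wx': 0.0004, 'wy': -0.0009, 'wz': -0.0007}
```

View pics/w8.png

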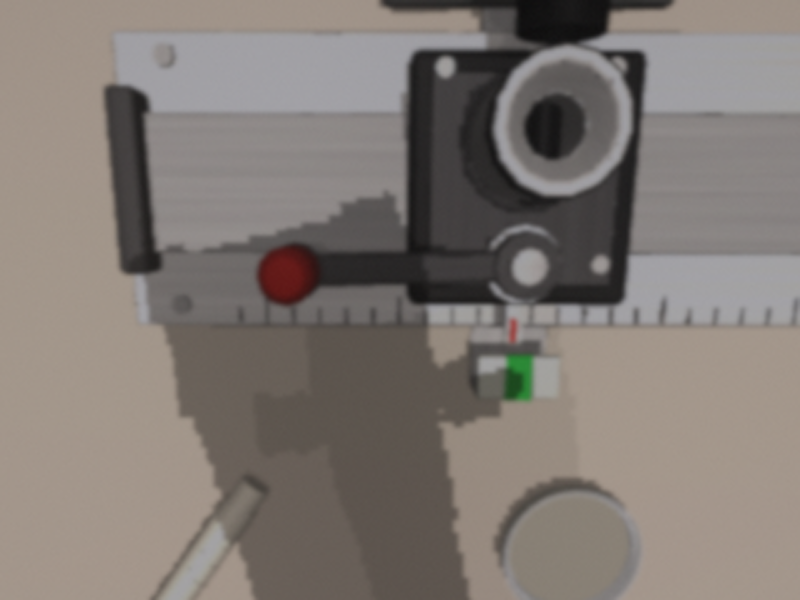

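The lever lies along the rail (knob (288,273), pivot (528,266)); the red line (513,330) is left of the band's middle (519,378, band 505–533), so the carriage crept about 2 mm. I'll quantify it.

Run:
```python
from h import *
X=lambda a,b:(100+(a+.5)/2.5-.5,(b+.5)/2.5-.5)
yr=np.array([.033,.9995,0])
ptr=ray("wrist",*X(513,338),.036); 
lo,hi=ray("wrist",*X(505,356),.031),ray("wrist",*X(533,356),.031)
pv=ray("wrist",*X(530,266),.062); kn=ray("wrist",*X(288,273),.092)
print(ptr,lo,hi,"diff",(ptr-(lo+hi)/2)@yr,"tab",[ray("wrist",*X(a,358),.031).round(4)for a in(476,559)])
print("pivot",pv,"knob",kn)
p,d,w=shot("wrist")
hsv=cv2.cvtColor(p,cv2.COLOR_RGB2HSV).astype(int);H,S=hsv[...,0],hsv[...,1]
m=((H<8)|(H>170))&(S>70); m[:125]=0;m[145:]=0; m[:,:290]=0;m[:,330:]=0
v,u=np.nonzero(m);print(u.mean() if len(u) else 0,v.mean() if len(u) else 0,len(u),ray("wrist",u.mean(),v.mean(),.036))
```

```text
[ 0.50365867 -0.0020107   0.036     ] [4.96535784e-01 3.62076787e-05 3.10000000e-02] [ 0.49618366 -0.01021482  0.031     ] diff 0.003317935250444015 tab [array([0.4962, 0.0107, 0.031 ]), array([ 0.4951, -0.0198,  0.031 ])]
pivot [ 0.52970258 -0.00300135  0.062     ] knob [0.53171779 0.07061105 0.092     ]
305.5 132.5 20 [ 0.50592422 -0.00205011  0.036     ]
```

>>> apply_moves(deltas=[{"x":0.003,"y":0.12,"z":-0.07,"wx":0,"wy":0,"wz":0},{"x":0.003,"y":0.24,"z":-0.07,"wx":0,"wy":0,"wz":0},{"x":0.003,"y":0.36,"z":-0.07,"wx":0,"wy":0,"wz":0},{"x":0.003,"y":0.48,"z":-0.07,"wx":0,"wy":0,"wz":0},{"x":0.003,"y":0.6,"z":-0.07,"wx":0,"wy":0,"wz":0},{"x":0.003,"y":0.72,"z":-0.07,"wx":0,"wy":0,"wz":0},{"x":0.003,"y":0.82,"z":-0.07,"wx":0,"wy":0,"wz":0},{"x":0.003,"y":0.9,"z":-0.07,"wx":0,"wy":0,"wz":0},{"x":0.003,"y":0.9,"z":-0.07,"wx":0,"wy":0,"wz":0},{"x":0.003,"y":0.9,"z":-0.07,"wx":0,"wy":0,"wz":0}])

```text
time: 16.75
eef_pos: [0.4531, -0.3133, 0.1967]
orientation: [-3.14, 0.054, 0.003]
force: [0.0, 0.9, -0.4]
gripper_width: 0.449
grip_force: 0.0
```

Run:
```python
from h import *
p,d,w,o=look()
q=o["orange"]; go([q[0],q[1],.067],1.537)
m=(w[...,2]>.104)&(w[...,2]<.118)
n,l,st,c=cv2.connectedComponentsWithStats(m.astype(np.uint8))
for i in range(1,n):
    if st[i,4]>60:
        a=w[l==i]; print(st[i,4],c[i].round(1),((np.percentile(a,2,axis=0)+np.percentile(a,98,axis=0))/2).round(4),(np.ptp(a,axis=0)).round(3))
```

```text
orange 223 px 251.7 194.7 med [ 0.4543 -0.3117  0.1131] mid [ 0.4546 -0.3114  0.1131]
[ 0.4534 -0.3123  0.197 ] t 16.8 F [ 0.1  0.6 -1. ] -> {'x': 0.0034, 'y': -0.0017, 'z': 0.325, 'wx': -0.0014, 'wy': 0.0012, 'wz': 0.0009}
469 [266.6  60.6] [ 0.5519 -0.3252  0.1098] [0.016 0.016 0.008]
391 [258.  131.1] [ 0.5033 -0.3179  0.1094] [0.016 0.017 0.009]
353 [251.1 192.7] [ 0.4552 -0.3111  0.1099] [0.015 0.016 0.01 ]
```

>>> apply_moves(deltas=[{"x":0.004,"y":-0.002,"z":0.1,"wx":0,"wy":0,"wz":0},{"x":0.004,"y":-0.002,"z":0.2,"wx":0,"wy":0,"wz":0},{"x":0.004,"y":-0.002,"z":0.26,"wx":0,"wy":0,"wz":0},{"x":0.004,"y":-0.002,"z":0.3,"wx":0,"wy":0,"wz":0},{"x":0.004,"y":-0.002,"z":0.327,"wx":0,"wy":0,"wz":0},{"x":0.004,"y":-0.002,"z":0.327,"wx":0,"wy":0,"wz":0},{"x":0.004,"y":-0.002,"z":0.327,"wx":0,"wy":0,"wz":0}])

```text
time: 17.5
eef_pos: [0.4551, -0.312, 0.0679]
orientation: [3.141, -0.052, 0.001]
force: [0.0, 0.2, 0.1]
gripper_width: 0.448
grip_force: 0.0
```

>>> apply_moves(deltas=[{"x":0,"y":0,"z":0,"wx":0,"wy":0,"wz":0},{"x":0,"y":0,"z":0,"wx":0,"wy":0,"wz":0},{"x":0,"y":0,"z":0,"wx":0,"wy":0,"wz":0},{"x":0,"y":0,"z":0,"wx":0,"wy":0,"wz":0},{"x":0,"y":0,"z":0,"wx":0,"wy":0,"wz":0},{"x":0,"y":0,"z":0,"wx":0,"wy":0,"wz":0}], fingers=-1, squeeze=40)

```text
time: 18.1
eef_pos: [0.4552, -0.3128, 0.0684]
orientation: [3.14, -0.053, 0.003]
force: [-0.4, 0.3, 6.1]
gripper_width: 0.178
grip_force: 39.3
```

>>> apply_moves(deltas=[{"x":0,"y":0,"z":-0.05,"wx":0,"wy":0,"wz":0},{"x":0,"y":0,"z":-0.12,"wx":0,"wy":0,"wz":0},{"x":0,"y":0,"z":-0.2,"wx":0,"wy":0,"wz":0},{"x":0,"y":0,"z":-0.27,"wx":0,"wy":0,"wz":0},{"x":0,"y":0,"z":-0.32,"wx":0,"wy":0,"wz":0},{"x":0,"y":0,"z":-0.32,"wx":0,"wy":0,"wz":0},{"x":0,"y":0,"z":-0.32,"wx":0,"wy":0,"wz":0}])

```text
time: 18.8
eef_pos: [0.4543, -0.3125, 0.1952]
orientation: [3.141, -0.053, 0.001]
force: [-1.1, -0.4, -1.0]
gripper_width: 0.171
grip_force: 39.1
```

Run:
```python
from h import *
s=state();print(s["gripper_width"],s["grip_force"])
p,d,w=shot("side")
hsv=cv2.cvtColor(p,cv2.COLOR_RGB2HSV).astype(int);H,S=hsv[...,0],hsv[...,1]
m=(H>4)&(H<22)&(S>170)&(w[...,2]>.1)&(w[...,2]<.35)&(abs(w[...,0]-.45)<.08); print("orange side",m.sum(),np.median(w[m],0) if m.any() else 0)
for o in outline_of("side","sample")[:2]:
    a=w[o["pixels"]&(d>0)]; print(o["confidence"],o["rect"],np.percentile(a,[5,50,95],axis=0).round(3).tolist())
go([.568,-.0045,.19],1.537)
```

```text
0.1714616666447156 39.07615900039673
orange side 31 [ 0.44828365 -0.31141861  0.23879803]
0.69 [346.1, 184.7, 354.1, 227.4] [[0.443, -0.321, 0.154], [0.446, -0.315, 0.197], [0.451, -0.309, 0.238]]
[ 0.4538 -0.3121  0.194 ] t 18.9 F [ 0.2 -0.6 -0.8] -> {'x': 0.2594, 'y': -0.7782, 'z': 0.0104, 'wx': -0.0009, 'wy': 0.0015, 'wz': -0.0}
```

>>> apply_moves(deltas=[{"x":0.036,"y":-0.11,"z":0,"wx":0,"wy":0,"wz":0},{"x":0.073,"y":-0.22,"z":0,"wx":0,"wy":0,"wz":0},{"x":0.11,"y":-0.33,"z":0,"wx":0,"wy":0,"wz":0},{"x":0.147,"y":-0.44,"z":0,"wx":0,"wy":0,"wz":0},{"x":0.184,"y":-0.55,"z":0,"wx":0,"wy":0,"wz":0},{"x":0.22,"y":-0.66,"z":0,"wx":0,"wy":0,"wz":0},{"x":0.245,"y":-0.735,"z":0,"wx":0,"wy":0,"wz":0},{"x":0.259,"y":-0.778,"z":0.01,"wx":0,"wy":0,"wz":0},{"x":0.259,"y":-0.778,"z":0.01,"wx":0,"wy":0,"wz":0},{"x":0.259,"y":-0.778,"z":0.01,"wx":0,"wy":0,"wz":0},{"x":0.259,"y":-0.778,"z":0.01,"wx":0,"wy":0,"wz":0}])

```text
time: 20.0
eef_pos: [0.568, -0.0065, 0.1908]
orientation: [3.141, -0.056, -0.001]
force: [0.8, -0.1, 0.2]
gripper_width: 0.177
grip_force: 39.1
```

Run:
```python
from h import *
go([.568,-.0045,.19],1.537)
p,d,w=shot("wrist")
m=(w[...,2]>.092)&(w[...,2]<.104)&(abs(w[...,0]-.567)<.03)&(abs(w[...,1]+.005)<.035)
a=w[m]; print("well rim",m.sum(),a.min(0),a.max(0),np.percentile(a,[1,99],axis=0).mean(0))
from scipy.optimize import least_squares
for o in outline_of("wrist","sample")[:2]:
    b=w[o["pixels"]&(d>0)]; print(o["confidence"],o["rect"],np.percentile(b,[5,50,95],axis=0).round(4).tolist())
ps,ds,ws=shot("side"); t=np.zeros((300,400,3),np.uint8)
im=np.hstack([cv2.resize(p[150:384,100:412],(400,300)),cv2.resize(ps[165:240,220:320],(400,300),interpolation=cv2.INTER_CUBIC)])
cv2.imwrite("pics/m9.png",im[:,:,::-1])
for o in outline_of("side","sample")[:1]:
    b=ws[o["pixels"]&(ds>0)]; print("side",o["confidence"],o["rect"],np.percentile(b,[5,50,95],axis=0).round(4).tolist())
```

```text
[ 0.568  -0.0065  0.1908] t 20.0 F [ 0.8 -0.1  0.2] -> {'x': -0.0002, 'y': -0.0049, 'z': 0.0019, 'wx': 0.0005, 'wy': 0.0009, 'wz': -0.0017}
well rim 1148 [ 0.54987775 -0.02319841  0.09202672] [0.58653595 0.01431909 0.10223882] [ 0.56901956 -0.00458336  0.09674164]
0.87 [231.5, 203.4, 271.4, 310.2] [[0.563, -0.0122, 0.1569], [0.5725, -0.0061, 0.2234], [0.575, 0.0001, 0.2358]]
0.19 [186.4, 12.5, 328.5, 247.5] [[0.6162, -0.0529, 0.1017], [0.6576, -0.0115, 0.1153], [0.6917, 0.0295, 0.1178]]
side 0.44 [260.4, 135.9, 265.0, 166.8] [[0.557, -0.0153, 0.1489], [0.5604, -0.0115, 0.1829], [0.5672, -0.0058, 0.2283]]
```

View pics/m9.png

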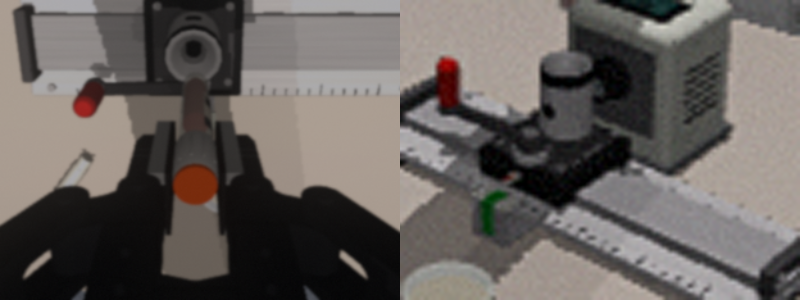

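Tube hangs upright from the jaws (orange cap at (195,185)), foot (197,82) just in front of the well mouth (193,52) by perspective; measured offsets are ~2 mm. Correct and lower into the bore.

>>> apply_moves(deltas=[{"x":0.001,"y":-0.005,"z":0,"wx":0,"wy":0,"wz":0},{"x":0.001,"y":-0.005,"z":0.05,"wx":0,"wy":0,"wz":0},{"x":0.001,"y":-0.005,"z":0.085,"wx":0,"wy":0,"wz":0},{"x":0.001,"y":-0.005,"z":0.1,"wx":0,"wy":0,"wz":0},{"x":0.001,"y":-0.005,"z":0.115,"wx":0,"wy":0,"wz":0},{"x":0.001,"y":-0.005,"z":0.13,"wx":0,"wy":0,"wz":0},{"x":0.001,"y":-0.005,"z":0.145,"wx":0,"wy":0,"wz":0},{"x":0.001,"y":-0.005,"z":0.16,"wx":0,"wy":0,"wz":0},{"x":0.001,"y":-0.005,"z":0.175,"wx":0,"wy":0,"wz":0},{"x":0.001,"y":-0.005,"z":0.175,"wx":0,"wy":0,"wz":0}], squeeze=60)

```text
time: 21.2
eef_pos: [0.5684, -0.0033, 0.1202]
orientation: [3.141, -0.054, -0.002]
force: [-0.7, -2.5, -1.0]
gripper_width: 0.17
grip_force: 58.9
```

>>> apply_moves(deltas=[{"x":0,"y":0.003,"z":0.01,"wx":0,"wy":0,"wz":0},{"x":0,"y":0.003,"z":0.02,"wx":0,"wy":0,"wz":0},{"x":0,"y":0.003,"z":0.03,"wx":0,"wy":0,"wz":0},{"x":0,"y":0.003,"z":0.04,"wx":0,"wy":0,"wz":0},{"x":0,"y":0.003,"z":0.048,"wx":0,"wy":0,"wz":0},{"x":0,"y":0.003,"z":0.048,"wx":0,"wy":0,"wz":0},{"x":0,"y":0.003,"z":0.048,"wx":0,"wy":0,"wz":0}])

```text
time: 21.9
eef_pos: [0.5691, -0.0039, 0.1023]
orientation: [-3.141, 0.053, -0.001]
force: [-0.1, 1.0, 4.3]
gripper_width: 0.165
grip_force: 59.4
```

>>> apply_moves(deltas=[{"x":0,"y":0,"z":0.005,"wx":0,"wy":0,"wz":0},{"x":0,"y":0,"z":0.01,"wx":0,"wy":0,"wz":0},{"x":0,"y":0,"z":0.015,"wx":0,"wy":0,"wz":0},{"x":0,"y":0,"z":0.015,"wx":0,"wy":0,"wz":0}])

```text
time: 22.3
eef_pos: [0.569, -0.0039, 0.0959]
orientation: [-3.141, 0.053, -0.0]
force: [0.2, 0.1, 5.2]
gripper_width: 0.167
grip_force: 59.6
```

>>> apply_moves(deltas=[{"x":0,"y":0,"z":0.0025,"wx":0,"wy":0,"wz":0},{"x":0,"y":0,"z":0.005,"wx":0,"wy":0,"wz":0},{"x":0,"y":0,"z":0.005,"wx":0,"wy":0,"wz":0}])

```text
time: 22.6
eef_pos: [0.5697, -0.004, 0.0953]
orientation: [3.141, -0.053, 0.003]
force: [-3.1, 0.6, 14.2]
gripper_width: 0.169
grip_force: 60.4
```

>>> apply_moves(deltas=[{"x":0,"y":0,"z":0,"wx":0,"wy":0,"wz":0},{"x":0,"y":0,"z":0,"wx":0,"wy":0,"wz":0},{"x":0,"y":0,"z":0,"wx":0,"wy":0,"wz":0},{"x":0,"y":0,"z":0,"wx":0,"wy":0,"wz":0},{"x":0,"y":0,"z":0,"wx":0,"wy":0,"wz":0},{"x":0,"y":0,"z":0,"wx":0,"wy":0,"wz":0},{"x":0,"y":0,"z":0,"wx":0,"wy":0,"wz":0},{"x":0,"y":0,"z":0,"wx":0,"wy":0,"wz":0}])

```text
time: 23.4
eef_pos: [0.5698, -0.004, 0.0954]
orientation: [3.141, -0.053, 0.003]
force: [-0.7, 0.6, 13.4]
gripper_width: 0.168
grip_force: 60.4
```

Run:
```python
from h import *
p,d,w=shot("wrist")
m=(w[...,2]>.092)&(w[...,2]<.104)&(abs(w[...,0]-.567)<.03)&(abs(w[...,1]+.005)<.03)
a=w[m]; print(m.sum(),a.min(0),a.max(0)); s=state(); print(s["force"],s["eef_pos"])
look()
```

```text
1534 [ 0.55902188 -0.02354689  0.09200561] [0.58632102 0.01445264 0.10398905]
[-2.32749003  0.31451861 13.79519045] [ 0.56975583 -0.00401817  0.09539372]
knobtop 306 px 127.4 298.9 med [0.5344 0.0716 0.0912] mid [0.5333 0.0712 0.0906]
orange 868 px 251.9 293.4 med [ 0.5693 -0.0037  0.1397] mid [ 0.5689 -0.0037  0.1399]
well 1145 px 255.2 232.2 med [ 0.579  -0.0063  0.0989] mid [ 0.5763 -0.0048  0.0983]
```

```bash
python3 -c "
from workcell import *
print(hand_in())"
```

```text
the job is handed in; nothing more can be done
None
```

I handed the job in with the arm holding the sample tube on the plunger's hard stop at about 14 N; the lever is locked and the pointer is about 3 mm from the band's middle (limit 5 mm), but hand-in returned no verdict.

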